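# Change the feed of a creasing machine through its lever gate and start it

## Robot

A 6-joint arm with a two-finger parallel gripper is mounted at the origin on a cart in front of the work surface, level with it; the furniture and walls round the work are solid. World frame = base frame: x ahead of the robot, y to its left, z up, the work surface at z = 0. Lengths are in m, angles in rad, forces in N, time in s.
With the tool pointing down it reaches from about 0.275 to 0.75 m from the base axis. Payload 10.2 kg.
Tool frame: the origin (TCP) lies midway between the tips of the shut fingers; the grasp point (between the pads) lies 19 mm behind it (env.hold_point_z is the distance from the TCP to the grasp point, in m); z points along the fingers, y is the line along which they close (so a half turn about z gives the same grasp; the last joint's range is limited). The gripper opens to 85 mm and grips with 20 to 120 N. Pads are 22 mm wide; open, the fingers measure 114 mm over their backs; the gripper's body (76 mm by 85 mm) begins 54 mm behind the grasp point. The pads swing forward as they close: fully open they stand 13 mm farther back than shut.
Start: joints at [1.04, 0.313, 1.498, -0, 1.331, -0.223], TCP at [0.159, 0.5, 0.231] pointing down, gripper open.
Joint ranges: [-2.94, 2.94], [-0.97, 2.17], [0.19, 2.56], [-1.23, 4.37], [0.02, 3.11], [-2.88, 2.88]. Speed limits (rad/s): [2.39, 2.39, 3.01, 3.14, 3.14, 3.14].

## Interface

Orientations are given as a unit quaternion [x, y, z, w].
In Python, from bench import env, kinematics, monitor, eyes, job gives the robot as it stands. The module is installed in compiled form; this text tells all that it offers. Calls block until the motion is done:
- env.reach(position, orientation): joint-space move of the TCP to a pose.
- env.movel(position, velocity=0.15, frame=None, guard=None): straight line of the TCP; frame=None keeps the orientation; velocity is the mean speed in m/s. With guard (N) it stops when the force on the tool has changed by that much, and returns True; else False.
- env.set_joints(angles): joint-space move.
- env.release() and env.close_gripper(effort=None): open the fingers fully, or close them until they stop; effort is the grip in N (None keeps the last).
- env.hold(seconds).
- kinematics.ik(position, orientation): joint angles nearest the present ones, or None.
- monitor.sense(): the state.
- eyes.grab_frame(name): name is "scene" or "top" or "wrist"; returns a dict with "frame" (384x512x3 uint8, red, green, blue), "mtx" (3x3 intrinsics, pixels), "k1" (the pictures are not rectified: a ray, as slopes to the right and down, at radius r is drawn at 1 + k1 r^2 times it, then the intrinsics apply), "view" (4x4, takes a point from world to camera coordinates). Camera axes: x right, y down, z forward; pixel columns grow to the right and rows downward; lengths in m; the calibration is good to about 2 mm. A picture is of the moment at which its call begins. There is no depth.
A pose or a line that the arm cannot do raises env.MotionError and nothing moves.
- job.hand_in(): hands the job in; it is judged then, once.
The state is a dict: "clock": time; "joints": joint angles; "qvel": joint speeds; "joint_efforts": joint torques, N m; "position": TCP position; "ee_rot": TCP orientation; "contact_force": force on the tool from outside, world axes, zero at the start; "ft_torque": the same for the moment, N m; "finger_gap": opening from 0.0 (shut) to 1.0 (fully open); "gripper_force": force on a finger pad.
Only numpy, scipy, OpenCV 4.12 (cv2) and the standard library are available. Lean on these libraries where they do the work, as an engineer would, in place of code of your own. Each camera call takes 0.05 s, during which the arm holds its last target. There are 200 camera calls.

## Task

The small creasing machine stands stopped, with its black-knobbed feed lever in the stop slot, the single middle slot on the side nearest you. Push the lever through the gate into the slot whose end carries the blue cap, fully home, and then press the green start button right down and let it come up again. Start the machine only when the lever is home, and do not disturb the needle tin, thread reel and bone folder lying round it.

Things in the scene. Friction and masses are not known exactly. Their poses are not given: they have to be found in the camera images.
- creaser: Bench creasing machine, fixed, 240 x 470 mm (x, y); origin on the bench under it. x points to its back (away from the robot), y to its left, z up. Right end: gearbox 150 x 130 mm with the lever gate on top. Middle: two iron cheeks 216 mm apart with the rollers. Left end: control box. The cheeks' black screw caps are its highest fixed parts, 148 mm above the bench.
- gate_top (a point): Centre of the top face of the 104 x 94 mm steel gate plate, 113 mm above the bench; axes as the machine's. Slots are 13 mm wide: a cross slot along y through the centre; outer lanes at y = +24 and -24 mm, each with a slot to the back and one to the front; a middle lane at y = 0 with the stop slot to the front only. All five slots end 27 mm from the cross slot's centre line.
- knob (a point): Centre of the round black knob, 35 mm in diameter, on the feed lever, a rod of 9 mm diameter. 97 mm above the plate when upright. Stopped by the gate walls, the knob is (in gate_top's axes) at x = -53 mm in the stop slot, y = +-60 mm at the ends of the cross slot, and about (+-50, +-57, 78) mm when home in a corner slot.
- pivot (a point): Cross joint on which the lever tilts in all directions, 68 mm straight below gate_top; the knob's centre is 165 mm from it. The lever has no spring, needs a push of about 1.5 to 3 N at the knob and stays where it is left.
- stem (a point): Point on the lever rod's axis 68 mm from its joint, where the rod passes the top face of the gate plate.
- cap_blue: Low round blue cap, 13 mm in diameter, 4 mm high, fixed on the gate plate at the outer end of the wanted slot, 39 mm behind or in front of the plate's centre and 24 mm to its left or right; origin at the centre of its underside. Like caps in yellow, white and red mark the other corner slots; their places change. With the lever home, stem is about 18 mm from the cap in plan.
- start_top (a point): Centre of the top face of the green round start button (26 mm in diameter) on the control box at the left-hand end of the machine. It points straight up. Behind it, 68 mm further back, is a red mushroom-shaped stop button that does not move.
- start (a joint): Travel of the start button in m: 0 up, 0.006 fully down; a spring returns it (5 N when fully down).
- needle_tin: Round flat grey needle tin, 46 mm in diameter, 21 mm high, loose on the bench to the right of the machine; origin at the centre of its underside.
- thread_reel: Reel of brown thread, 36 mm in diameter, 45 mm high, standing loose on the bench to the right of the machine; origin at the centre of its underside.
- bone_folder: Flat ivory-coloured bone folder, 22 x 150 x 9 mm, loose on the bench in front of the machine; origin at the centre of its underside.

How it is judged:
By the outcome, as a careful person would: the job done as asked, in the order asked, and still so for the second after the job is handed in, with the robot touching nothing.
It also fails if it takes over 51 s, if anything falls off the work surface, if the arm or the gripper's body presses on something with over 40 N, if the wrist force passes 120 N, or if a joint passes its speed limit or range.

## Working session

There is one attempt and no reset: what is moved stays moved. The work goes in short steps, each a Python script; the robot and the scene stay as the last script left them, time stands still between calls to the robot, and variables do not carry over. Pictures are saved under pics/ and viewed, at most 10 in all, crops included, and the job is handed in when it is done.

```bash
mkdir -p pics; cat > h.py <<'E'
import numpy as np, cv2
from bench import env,kinematics,monitor,eyes,job
def snap(n,f):
    d=eyes.grab_frame(n); cv2.imwrite(f,cv2.cvtColor(d["frame"],cv2.COLOR_RGB2BGR)); np.savez(f[:-4],**d); return d
def proj(d,P):
    P=np.atleast_2d(P); V=d["view"]; c=P@V[:3,:3].T+V[:3,3]; s=c[:,:2]/c[:,2:]
    s=s*(1+d["k1"]*(s**2).sum(1,keepdims=True)); M=d["mtx"]
    return np.c_[s[:,0]*M[0,0]+M[0,2],s[:,1]*M[1,1]+M[1,2]]
def ray(d,uv):
    M=d["mtx"]; p=np.array([(uv[0]-M[0,2])/M[0,0],(uv[1]-M[1,2])/M[1,1]]); s=p.copy()
    for _ in range(30): s=p/(1+d["k1"]*(s@s))
    R=d["view"][:3,:3]; return -R.T@d["view"][:3,3], R.T@np.r_[s,1]
def atz(d,uv,z):
    o,v=ray(d,uv); return o+v*(z-o[2])/v[2]
E
python3 - <<'E'
from h import *
a=[snap(n,f"pics/{n}0.png") for n in("scene","top")]
b=np.hstack([d["frame"] for d in a])
for d in a: print(np.round(-d["view"][:3,:3].T@d["view"][:3,3],3), d["k1"], d["mtx"][0,0])
s=monitor.sense();print(s["clock"],s["position"],s["ee_rot"])
E
```

```text
[-0.058 -0.933  0.8  ] -0.018765415202087854 462.77144823143095
[0.337 0.024 1.071] -0.11204664019232038 419.3674739088785
0.1 [0.15893655 0.50012445 0.23080344] [ 1.53270767e-01  9.88184061e-01 -5.34879896e-04 -2.18813635e-04]
```

View pics/scene0.png

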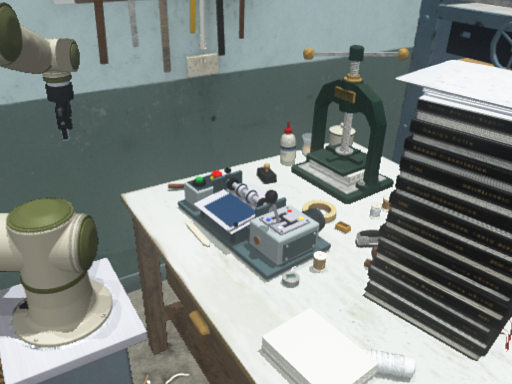

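View pics/top0.png

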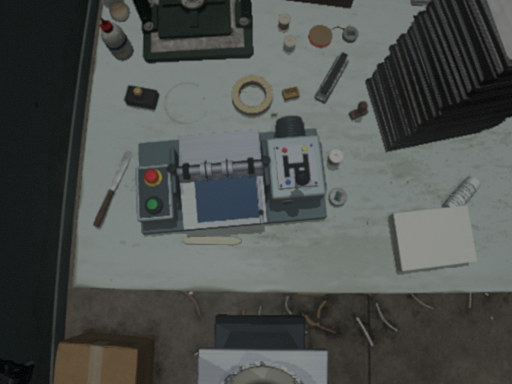

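The top view shows the machine at columns 138–326 and rows 130–232. The gate is near (296,167), the green button near (153,205) and the red one near (152,177). I'll enlarge the gate and the scene view.

```bash
python3 - <<'E'
import cv2,numpy as np
a=cv2.imread("pics/top0.png")[130:210,255:335]; b=cv2.imread("pics/scene0.png")[180:260,235:335]
a=cv2.resize(a,(400,400),interpolation=cv2.INTER_CUBIC);b=cv2.resize(b,(400,320),interpolation=cv2.INTER_CUBIC)
b=cv2.copyMakeBorder(b,0,80,0,0,0); cv2.imwrite("pics/c1.png",np.hstack([a,b]))
from h import *
for n in("top","scene"):
    d=np.load(f"pics/{n}0.npz"); h=cv2.cvtColor(d["frame"],cv2.COLOR_RGB2HSV)
    for c,lo,hi in(("blue",(105,120,80),(130,255,255)),("green",(45,120,50),(85,255,255)),("yel",(20,120,120),(33,255,255)),("red",(170,120,100),(180,255,255)),("red0",(0,150,100),(6,255,255))):
        m=cv2.inRange(h,lo,hi); k,_,st,ce=cv2.connectedComponentsWithStats(m)
        print(n,c,[(tuple(ce[i].round(1)),int(st[i,4]), atz(d,ce[i],.115).round(3)) for i in range(1,k) if st[i,4]>4 and 130<ce[i,0]<340 and 130<ce[i,1]<260])
E
```

```text
top blue [((np.float64(287.5), np.float64(181.7)), 14, array([ 0.549, -0.049,  0.115]))]
top green [((np.float64(152.0), np.float64(203.9)), 89, array([0.491, 0.264, 0.115]))]
top yel [((np.float64(304.0), np.float64(148.0)), 9, array([ 0.632, -0.088,  0.115])), ((np.float64(159.2), np.float64(175.1)), 13, array([0.56 , 0.252, 0.115]))]
top red []
top red0 [((np.float64(284.1), np.float64(149.9)), 8, array([ 0.626, -0.041,  0.115])), ((np.float64(150.7), np.float64(175.3)), 120, array([0.559, 0.272, 0.115]))]
scene blue [((np.float64(230.3), np.float64(209.4)), 813, array([0.482, 0.042, 0.115])), ((np.float64(268.0), np.float64(219.3)), 7, array([ 0.547, -0.054,  0.115]))]
scene green [((np.float64(198.7), np.float64(179.5)), 38, array([0.483, 0.248, 0.115]))]
scene yel [((np.float64(266.6), np.float64(165.2)), 8, array([0.727, 0.23 , 0.115])), ((np.float64(211.4), np.float64(177.5)), 11, array([0.524, 0.241, 0.115])), ((np.float64(300.8), np.float64(218.0)), 10, array([ 0.629, -0.093,  0.115]))]
scene red []
scene red0 [((np.float64(216.3), np.float64(173.4)), 48, array([0.551, 0.259, 0.115])), ((np.float64(289.0), np.float64(210.5)), 6, array([ 0.624, -0.045,  0.115]))]
```

View pics/c1.png

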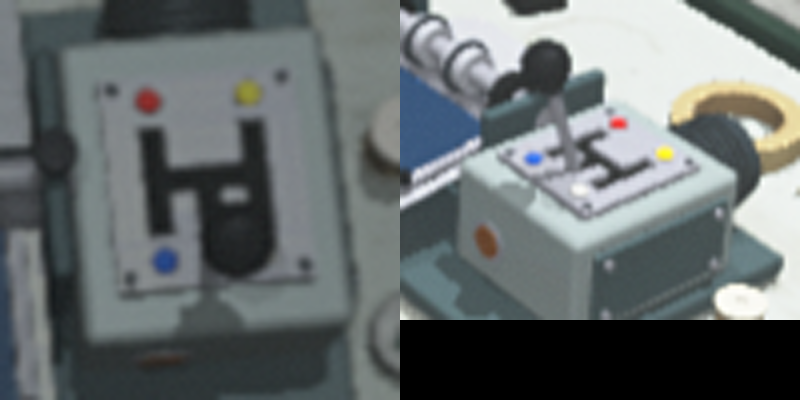

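Blue is the front-left cap at top crop (165,261), and the lever stands in the stop slot. Next I'll triangulate, check the result against the knob pixels at top (302.6,178.6) and scene (271.5,196.8), then move above the knob.

```bash
cat >> h.py <<'E'
from scipy.spatial.transform import Rotation as Ro
def tri(ds,uvs):
    A=np.zeros((3,3));b=np.zeros(3)
    for d,u in zip(ds,uvs):
        o,v=ray(d,u);v/=np.linalg.norm(v);P=np.eye(3)-np.outer(v,v);A+=P;b+=P@o
    return np.linalg.solve(A,b)
C=np.array([.589,-.071,.113]); YAW=np.radians(6.4)
Rm=np.array([[np.cos(YAW),-np.sin(YAW),0],[np.sin(YAW),np.cos(YAW),0],[0,0,1]])
def G(x,y,z=None):  # knob point on its sphere, gate axes -> world
    if z is None: z=np.sqrt(.165**2-x*x-y*y)-.068
    return C+Rm@np.array([x,y,z])
def quat(s=1):  # tool down, closing line along machine x
    y=Rm[:,0]*s; z=np.array([0,0,-1.]); return Ro.from_matrix(np.c_[np.cross(y,z),y,z]).as_quat()
E
python3 - <<'E'
from h import *
ds=[np.load(f"pics/{n}0.npz") for n in("top","scene")]
for n,u in dict(blue=((287.5,181.7),(268,219.3)),yel=((304,148),(300.8,218)),red=((284.1,149.9),(289,210.5)),green=((152,203.9),(198.7,179.5)),knob=((302.6,178.6),(271.5,196.75))).items():
    print(n,tri(ds,u).round(4))
k=G(-.053,0); print("pred knob",k.round(4),[proj(d,k).round(1) for d in ds])
for s in(1,-1): print(s,kinematics.ik(k+[0,0,.09],quat(s)),kinematics.ik(G(-.05,.057),quat(s)))
E
```

```text
blue [ 0.55   -0.0494  0.1115]
yel [ 0.6331 -0.0886  0.1113]
red [ 0.627  -0.0409  0.112 ]
green [0.4922 0.2674 0.1039]
knob [ 0.5388 -0.0755  0.1991]
pred knob [ 0.5363 -0.0769  0.2013] [array([[303.6, 179.1]]), array([[270.7, 196.6]])]
1 [-3.58757303e-01  3.15796904e-01  1.33830349e+00 -4.44089210e-16
  1.48749226e+00 -4.70458375e-01] [-2.57205185e-01  3.64673800e-01  1.53279091e+00 -4.44089210e-16
  1.24412795e+00 -3.68906257e-01]
-1 [-3.58757303e-01  3.15796904e-01  1.33830349e+00 -4.44089210e-16
  1.48749226e+00  2.67113428e+00] [-2.57205185e-01  3.64673800e-01  1.53279091e+00 -4.44089210e-16
  1.24412795e+00  2.77268640e+00]
```

```bash
sed -i 's/C=np.array(\[.589,-.071,.113\])/C=np.array([.5905,-.070,.113])/' h.py; python3 - <<'E'
from h import *
q=quat(1); k=G(-.053,0); off=np.array([0,0,-env.hold_point_z+.002])
env.reach(k+off+[0,0,.1],q)
env.movel(k+off,velocity=.12,guard=8)
s=monitor.sense(); print(s["clock"],s["position"]-(k+off))
env.close_gripper(25)
s=monitor.sense(); print(s["clock"],s["finger_gap"],s["gripper_force"],s["contact_force"].round(1) if hasattr(s["contact_force"],"round") else s["contact_force"])
snap("scene","pics/scene1.png")
d=np.load("pics/scene1.npz"); cv2.imwrite("pics/c2.png",cv2.resize(cv2.imread("pics/scene1.png")[140:270,190:350],(640,520),interpolation=cv2.INTER_CUBIC))
E
```

```text
3.5417 [ 3.42994832e-04 -7.15623060e-05  7.52175435e-04]
4.075 0.3916801338186045 24.79363203048706 [0.2 0.4 3.2]
```

View pics/c2.png

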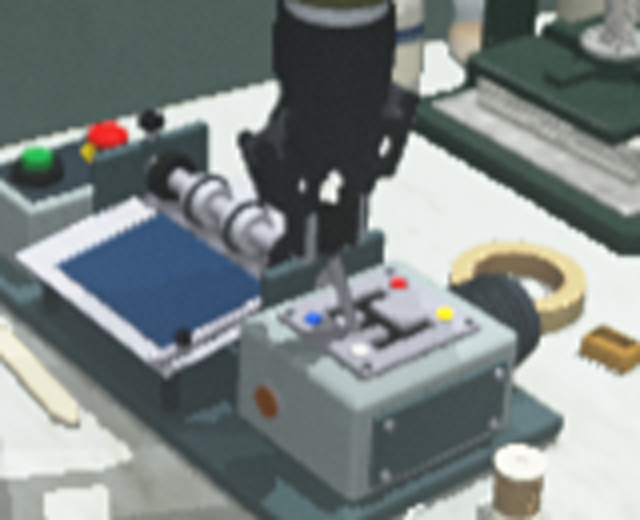

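The fingers hold the knob, with a 33 mm gap that suits the 35 mm knob. Now I'll drive it through the gate.

```bash
python3 - <<'E'
from h import *
off=np.array([0,0,-env.hold_point_z+.002])
def go(x,y,g=15,v=.08):
    r=env.movel(G(x,y)+off,velocity=v,guard=g); s=monitor.sense()
    p=Rm.T@(np.array(s["position"])-off-C); f=Rm.T@np.array(s["contact_force"])
    print((x,y),r,(p*1e3).round(1),f.round(1),round(s["finger_gap"],3),round(s["clock"],2)); return r
for w in [(-.028,0),(0,0),(0,.03),(0,.057)]:
    if go(*w): break
else:
    for w in [(-.025,.057),(-.050,.057)]:
        if go(*w): break
d=snap("scene","pics/scene2.png"); a=cv2.imread("pics/scene2.png")[140:270,190:350]
cv2.imwrite("pics/c3.png",cv2.resize(a,(640,520),interpolation=cv2.INTER_CUBIC))
E
```

```text
(-0.028, 0) False [-28.5   0.   94.5] [-3.9  0.6  4.4] 0.393 4.6
(0, 0) False [-0.2 -0.  96.9] [-2.6 -0.6  4. ] 0.391 5.1
(0, 0.03) False [-0.1 30.7 93.8] [ 0.1  0.6 -3. ] 0.391 5.62
(0, 0.057) False [-0.1 57.6 86.6] [-0.1  0.  -1.7] 0.391 6.12
(-0.025, 0.057) False [-24.7  56.9  85.3] [0.7 1.  2.6] 0.391 6.59
(-0.05, 0.057) False [-49.8  56.8  78.8] [ 1.5 -1.7  2.7] 0.393 7.07
```

View pics/c3.png

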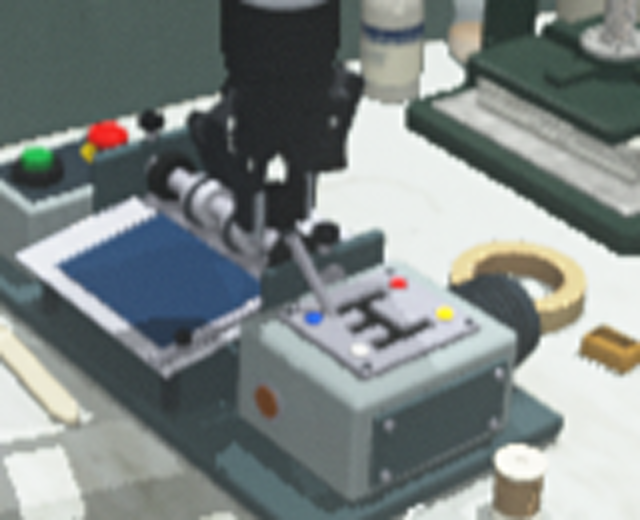

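The lever is in the blue slot, with the stem just beside the blue cap. I'll push on until the wall stops it, release and lift clear.

```bash
python3 - <<'E'
from h import *
off=np.array([0,0,-env.hold_point_z+.002])
r=env.movel(G(-.062,.057)+off,velocity=.03,guard=12); s=monitor.sense()
p=Rm.T@(np.array(s["position"])-off-C); print(r,(p*1e3).round(1),(Rm.T@s["contact_force"]).round(1),s["clock"])
env.release()
s=monitor.sense(); env.movel(np.array(s["position"])+[0,0,.11],velocity=.15); print(monitor.sense()["clock"])
ds=[snap(n,f"pics/{n}3.png") for n in("scene","top")]
print("expected knob px",[proj(d,G(-.05,.057)).round(1) for d in ds],"stem",[proj(d,C+Rm@np.array([-.0233,.0266,0])).round(1) for d in ds])
a=cv2.resize(cv2.imread("pics/scene3.png")[180:260,235:315],(400,400),interpolation=cv2.INTER_CUBIC)
b=cv2.resize(cv2.imread("pics/top3.png")[130:210,255:335],(400,400),interpolation=cv2.INTER_CUBIC)
cv2.imwrite("pics/c4.png",np.hstack([a,b]))
E
```

```text
True [-50.7  56.6  78.5] [ 5.9 -0.6  1.4] 7.3833
8.825
expected knob px [array([[258.1, 190.5]]), array([[276.2, 180.5]])] stem [array([[271.7, 216.9]]), array([[286.2, 175.6]])]
```

View pics/c4.png

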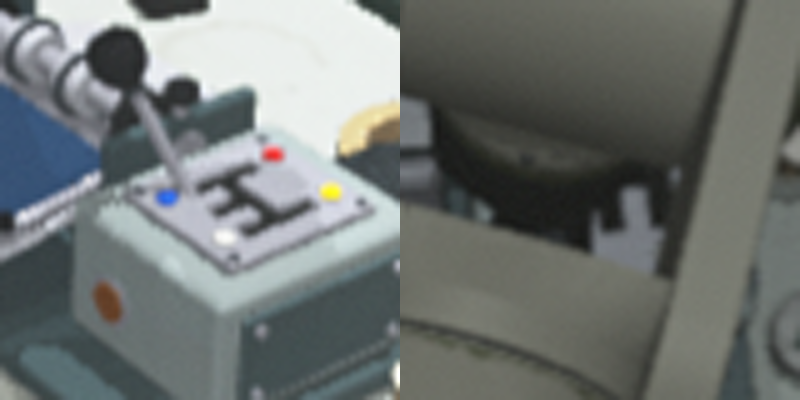

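The knob is at scene pixel (258.4,191.4), against (258.1,190.5) expected for home. The guard tripped early, so I'll regrip and push once more, harder, to be sure.

```bash
python3 - <<'E'
from h import *
off=np.array([0,0,-env.hold_point_z+.002])
def st(t):
    s=monitor.sense(); p=Rm.T@(np.array(s["position"])-off-C); print(t,(p*1e3).round(1),(Rm.T@s["contact_force"]).round(1),round(s["finger_gap"],3),s["clock"])
print(env.movel(G(-.0505,.057)+off,velocity=.12,guard=8)); env.close_gripper(40); st("grip")
print(env.movel(G(-.062,.057)+off,velocity=.03,guard=25)); st("push"); env.hold(.2); st("held")
env.release()
env.movel(np.array(monitor.sense()["position"])+[0,0,.11],velocity=.15); st("up")
d=snap("scene","pics/scene4.png"); g=cv2.cvtColor(d["frame"],cv2.COLOR_RGB2GRAY)
for n in("scene3","scene4"):
    g=cv2.cvtColor(np.load(f"pics/{n}.npz")["frame"],cv2.COLOR_RGB2GRAY)[183:199,250:267]; m=cv2.moments((g<60).astype(np.uint8),True); print(n,m["m10"]/m["m00"]+250,m["m01"]/m["m00"]+183)
E
```

```text
False
grip [-50.1  57.   78.9] [1.  0.8 4. ] 0.386 10.5333
True
push [-51.6  56.7  78.5] [8.2 1.3 0.5] 0.387 10.85
held [-51.4  56.7  78.5] [7.4 1.4 2.4] 0.384 11.05
up [-52.9  56.8 187. ] [0.1 0.3 0.2] 1.0 12.5
scene3 258.18446601941747 191.48543689320388
scene4 258.0990099009901 191.41584158415841
```

The knob did not move, so the lever is against the wall and home. Next is the start button.

```bash
python3 - <<'E'
from h import *
y=Rm[:,1]; z=np.array([0,0,-1.]); q=Ro.from_matrix(np.c_[np.cross(y,z),y,z]).as_quat()
B=np.array([.492,.267,.104])
s=monitor.sense(); p=np.array(s["position"])
env.movel([B[0],B[1],p[2]],velocity=.25); env.close_gripper(25); env.reach(B+[0,0,.05],q)
d=snap("scene","pics/scene5.png"); w=snap("wrist","pics/wrist5.png")
print(monitor.sense()["clock"],proj(w,B),proj(w,B-[0,0,.05]))
a=cv2.resize(d["frame"][130:230,150:270],(480,400),interpolation=cv2.INTER_CUBIC)
b=cv2.resize(w["frame"],(320,240)); b=cv2.copyMakeBorder(b,0,160,0,0,0)
cv2.imwrite("pics/c5.png",np.hstack([a,b])[:,:,::-1])
E
```

```text
16.125 [[261.32553401 219.95652751]] [[261.19918075 194.96983684]]
```

View pics/c5.png

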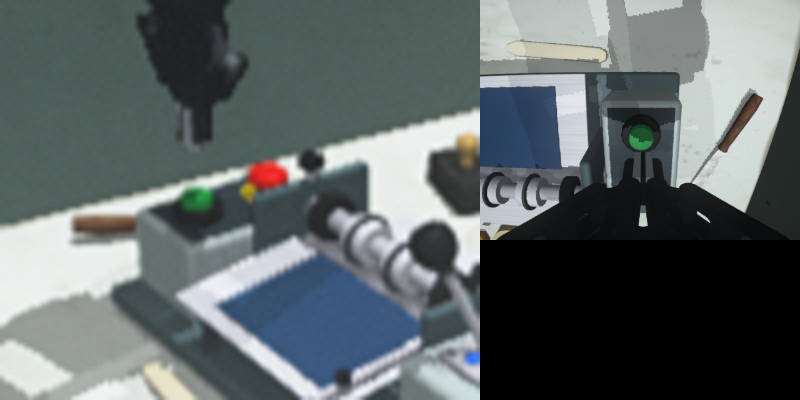

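The button shows in the wrist view at (258,219), with (261,220) predicted. It is under the fingers to within about 2 mm, so I'll press.

```bash
python3 - <<'E'
from h import *
B=np.array([.492,.267,.104])
def st(t):
    s=monitor.sense(); print(t,np.round(s["position"],4),np.round(s["contact_force"],1),round(s["clock"],2)); return s
print(env.movel(B+[0,0,.008],velocity=.06,guard=3)); st("near")
for z in np.arange(.004,-.021,-.002):
    r=env.movel(B+[0,0,z],velocity=.02,guard=12); s=st(z)
    if r or s["contact_force"][2]>12: break
env.hold(.3); st("down")
env.movel(B+[0,0,.10],velocity=.1); env.hold(.3); st("up")
d=snap("scene","pics/scene6.png")
a=cv2.resize(d["frame"][130:280,150:340],(760,600),interpolation=cv2.INTER_CUBIC); cv2.imwrite("pics/c6.png",a[:,:,::-1])
E
```

```text
True
near [0.4915 0.2668 0.1108] [0.2 0.4 2.9] 16.89
0.004 [0.492  0.267  0.1081] [-1.6  0.3  4.6] 17.16
0.002 [0.4921 0.2671 0.1078] [-8.1 -2.  19.5] 17.41
down [0.4922 0.2671 0.1078] [-7.5 -2.3 18.3] 17.71
up [0.4919 0.267  0.2038] [-0.4 -0.3  0.1] 19.14
```

View pics/c6.png

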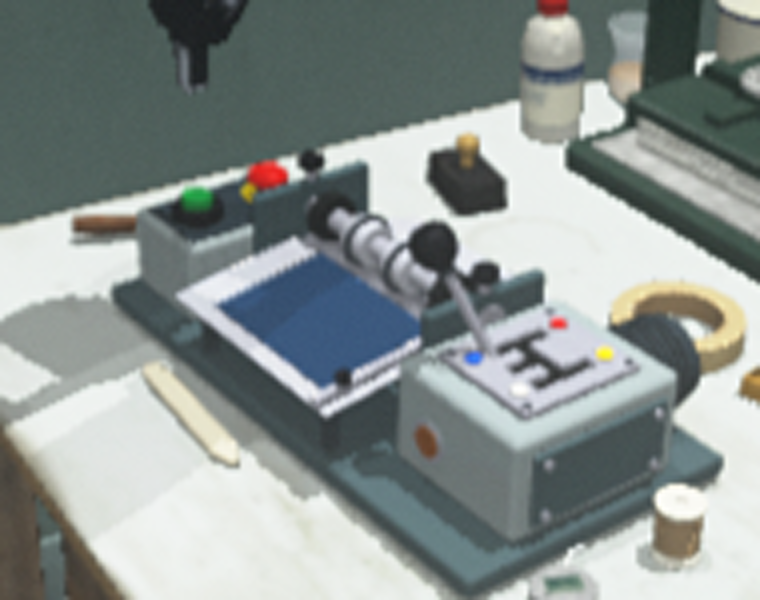

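```bash
python3 - <<'E'
from h import *
ds=[np.load(f"pics/{n}.npz") for n in("wrist5","top0","scene6")]; us=[]
for d in ds:
    m=cv2.inRange(cv2.cvtColor(d["frame"],cv2.COLOR_RGB2HSV),(45,110,40),(85,255,255)); k,_,st,ce=cv2.connectedComponentsWithStats(m)
    i=1+st[1:,4].argmax(); us.append(ce[i]); print(ce[i].round(1),st[i], *[atz(d,ce[i],z).round(4) for z in(.104,.109,.114)])
print(tri(ds,us), tri(ds[:2],us[:2]))
E
```

```text
[257.3 219.5] [ 237  199   41   42 1349] [0.492  0.2644 0.104 ] [0.4898 0.2642 0.109 ] [0.4877 0.264  0.114 ]
[152.1 204. ] [147 199  11  11  96] [0.4922 0.2672 0.104 ] [0.4914 0.2659 0.109 ] [0.4906 0.2646 0.114 ]
[198.9 179.6] [195 177   9   6  42] [0.492  0.2663 0.104 ] [0.4881 0.2577 0.109 ] [0.4841 0.2491 0.114 ]
[0.49178081 0.26555197 0.10478372] [0.49073857 0.26503647 0.10875074]
```

```bash
python3 - <<'E'
import cv2,numpy as np
a=cv2.resize(cv2.imread("pics/wrist5.png")[140:300,180:340],(500,500),interpolation=cv2.INTER_CUBIC)
cv2.imwrite("pics/c7.png",a)
from h import *
s=monitor.sense(); print(s["finger_gap"],s["position"],s["ee_rot"])
E
```

```text
0.0061017395661477755 [0.49196398 0.26699466 0.20386037] [-5.58146958e-02  9.98439282e-01 -4.37486692e-04 -1.87866822e-03]
```

View pics/c7.png

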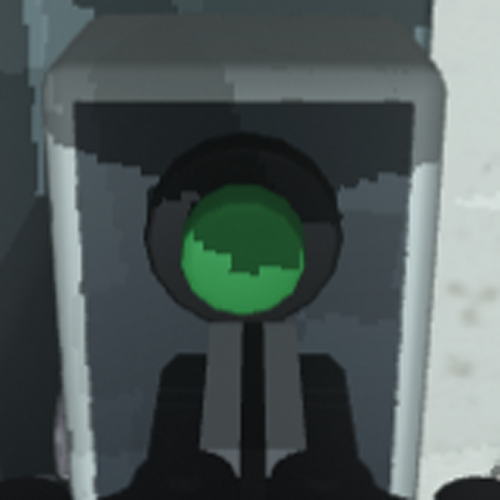

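The force trace fits a full press: a soft rise to 4.6 N, near the stated 5 N, then a hard stop at 19.5 N. The button stands well above its collar, so nothing else can have stopped it. In the last picture the lever is home and nothing loose looks disturbed, so I'll hand in.

```bash
python3 -c "
from h import *
print(job.hand_in())"
```

```text
the job is handed in; nothing more can be done
None
```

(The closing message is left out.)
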